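# Sort the used lab containers and file the slide cassette

### The job

Sort the containers on this lab bench by shape: stand the two loose round jars in the long shallow steel tray with the round jar already there, and the loose square bottle in the square grey bin with the square bottle already there. The upright slide cassette goes into the grey caddy: lift it out of its metal stand by its narrow edges, set it down upright on the dark mat and let go, then take it again by its broad faces and lower it into the caddy's slot until it stands on the floor of the caddy. Do not tip the cassette over, and leave everything else on the bench where it is.

Things in the scene. Friction and masses are not known exactly. Their poses are not given: they have to be found in the camera images.
- jar_a: loose round jar, white with a grey cap, 60 mm tall; body 39 mm across up to 40 mm, cap 42 mm across from 40 to 60 mm; origin at the centre of its underside, z up its axis
- jar_b: second loose round jar, same as jar_a
- square_bottle: loose square bottle, white with a grey square cap, 60 mm tall; body 38 x 38 mm up to 42 mm, cap 40 x 40 mm from 42 to 60 mm; origin at the centre of its underside, x and y square to its sides, z up
- cassette: closed white slide cassette (plain rectangular box with a grey line round it), 30 mm thick along its x, 58 mm wide along its y, 84 mm tall along its z, 120 g; origin at the centre of its underside. Its narrow edges are the +y and -y ends, its broad faces the +x and -x sides. It starts upright in the stand
- stand: fixed aluminium stand that holds the cassette at the start: base 48 mm (x) by 44 mm (y), 6 mm thick, with two upright walls 88 mm tall, 5 mm thick and 44 mm long in y, their inner faces at x = -19 and +19 mm; open above and at the y ends, where the cassette sticks out 7 mm each side; origin at the centre of its underside
- caddy: fixed grey caddy: base 120 mm (x) by 82 mm (y), floor top at z = 5 mm; two 120 mm long side walls, 88 mm tall, inner faces at y = +-36 mm; open above and at the x ends; two low ribs across the floor (tops at z = 17 mm) bound the slot, x = -22 to +22 mm. The cassette stands in it with its y along the caddy's y. Origin at the centre of the underside, below the slot
- mat: thin dark rubber mat flat on the bench, 120 x 120 mm, 1 mm (take its top as bench height, z = 0); origin at its centre
- tray: fixed long shallow steel tray for round jars, 130 mm (x) by 210 mm (y), walls 25 mm tall and 4 mm thick, floor top 4 mm above the bench; origin at the centre of its underside. One round jar already stands near its +y end
- bin: fixed square grey bin for square bottles, 160 x 160 mm, walls 30 mm tall and 5 mm thick, floor top 5 mm above the bench; origin at the centre of its underside. One square bottle already stands near its +x +y corner
- jar_kept: bystander: round jar already in the tray, same shape as jar_a; origin at the centre of its underside
- bottle_kept: bystander: square bottle already in the bin, same shape as square_bottle; origin at the centre of its underside
- pen: bystander: black marker pen lying along its y, 125 mm long, 12 mm thick; origin at its middle, on the bench
- pipette: bystander: black hand pipette lying along its y, about 280 mm long, 26 mm thick, tip to its -y; origin on the bench below the handle
- dish: bystander: flat round dish with a clear lid, 60 mm across, 15 mm tall; origin at the centre of its underside
Mind the look-alikes: they are no part of the job. Leave any purple look-alike of the jar_a alone.

How it is judged (in metres and radians):
On the way:
1. the cassette stands upright on the mat, at rest and released by the fingers (x of cassette in the frame of mat between -0.06 and 0.06 m and y of cassette in the frame of mat between -0.06 and 0.06 m and z of cassette in the frame of mat below 0.006 m and angle between cassette's own z axis and vertical below 0.12 rad and linear speed of cassette below 0.03 m/s and contact force between the fingers and cassette below 0.1 N), for 0.2 s.
At the end, for the whole second after the job is handed in: Both loose jars stand (within 0.12 rad) on the tray floor, the loose square bottle on the bin floor, the cassette on the caddy floor between the ribs, its width across the caddy (within 0.3 rad; centre within 15 mm in x, 12 mm in y); all at rest and released (x of jar_a in the frame of tray between -0.06 and 0.06 m and y of jar_a in the frame of tray between -0.1 and 0.1 m and z of each of jar_a, jar_b in the frame of tray below 0.01 m and angle between each of jar_a, jar_b, square_bottle, cassette's own z axis and vertical below 0.12 rad and linear speed of each of jar_a, jar_b, square_bottle, cassette below 0.03 m/s and contact force between the fingers and jar_a below 0.1 N and x of jar_b in the frame of tray between -0.06 and 0.06 m and y of jar_b in the frame of tray between -0.1 and 0.1 m and contact force between the fingers and jar_b below 0.1 N and x of square_bottle in the frame of bin between -0.075 and 0.075 m and y of square_bottle in the frame of bin between -0.075 and 0.075 m and z of square_bottle in the frame of bin below 0.011 m and contact force between the fingers and square_bottle below 0.1 N and x of cassette in the frame of caddy between -0.015 and 0.015 m and y of cassette in the frame of caddy between -0.012 and 0.012 m and z of cassette in the frame of caddy below 0.011 m and contact force between the fingers and cassette below 0.1 N and angle between the y axis of cassette and the y axis of caddy, either way round below 0.3 rad); the robot touches nothing.
It fails at once if the cassette tipped over (more than 0.6 rad from upright) (angle between cassette's own z axis and vertical above 0.6 rad).
It fails at once if a bystander displaced by more than 30 mm (distance of any of jar_kept, bottle_kept, pen, pipette, dish from where it was at the start of the episode above 0.03 m).
It also fails if it takes over 72 s, if anything falls off the work surface, if the arm or the gripper's body presses on something with over 40 N, if the wrist force passes 120 N, or if a joint passes its speed limit or range.

### The arm

A 7-joint arm with a two-finger parallel gripper is mounted at the origin on the work surface. World frame = base frame: x ahead of the robot, y to its left, z up, the work surface at z = 0. Lengths are in m, angles in degrees, forces in N, time in s.
With the tool pointing down it reaches from about 0.425 to 0.875 m from the base axis. Payload 4.7 kg.
Tool frame: the origin (TCP) lies at the very end of the fingers, on their centre line; the grasp point (between the pads) lies 19 mm behind it; z points along the fingers, y is the line along which they close (so a half turn about z gives the same grasp; the last joint's range is limited). The gripper opens to 87 mm and grips with 3 to 60 N. Pads are 19 mm wide; open, the fingers measure 117 mm over their backs; the gripper's body (75 mm by 190 mm) begins 51 mm behind the grasp point.
Start: joints at [-65.082, 18.392, -4.016, 83.108, 1.295, 78.541, -3.26], TCP at [0.266, 0.593, 0.223] pointing down, gripper open.
Joint ranges: [-163.93, 163.93], [-17.29, 119.83], [-79.2, 71.16], [3.27, 140.29], [-89.18, 269.18], [5.43, 117.66], [-154.24, 154.24]. Speed limits (degrees/s): [147.25, 147.25, 180, 180, 180, 180, 180].

### API

Orientations are given as [roll, pitch, yaw] about the fixed x, y, z axes, in that order (R = Rz(yaw) Ry(pitch) Rx(roll)).
In Python, from cell import get_obs, eyes, env gives the robot as it stands.
- The arm moves only by the tool servo_tool, never from a script. Its argument "series" is a list that holds one entry, the list of rows, each a list of 7 numbers: the shift along the tool's x, y, z in units of 300 mm (1.0 is 300 mm), then the turn, a rotation vector about the tool's x, y, z in units of pi rad (1.0 is pi rad), then the opening, from 0 (shut) to 1 (fully open). In form: [[[tx, ty, tz, wx, wy, wz, gripper], ...]]. A call has 1 to 12 rows; each row is the pose to reach, as a shift and turn from the pose commanded when the call began, along the tool's axes at that moment, turning the shorter way round; what a row does not reach only later rows make up. A row lasts 1/12 s, in which the tool goes at most 41.7 mm and 7.16 degrees, less where a joint would pass 70% of its speed; a pose out of reach is approached as far as the arm can. A call with a number of a shift or a turn outside -1 to 1 is refused whole. A call with a gripper value outside its range is refused whole. The fingers move at their own pace and stop on an object; "grip_force" is the grip in N (left out, the last holds). Time passes only in rows, so rows that repeat a pose let the fingers close. It gives the time, the measured TCP pose, the force, the opening and the grip force at its end, in the units of the state.
- get_obs(): the state, without advancing time (a new reading comes with each control period).
- eyes.read_camera(name): name is "scene" or "top" or "wrist"; returns a dict with "frame" (384x512x3 uint8, red, green, blue), "depth" (384x512 float32, m along the optical axis (not along the pixel's ray), 0 where there is no reading), "fx", "fy", "cx", "cy" (pixels), "origin" and "rotation" of the camera in the world; the wrist camera has in their place "mount" (4x4, takes a point from camera to tool coordinates, whose origin is the TCP and whose axes are the flange's). Camera axes: x right, y down, z forward; pixel columns grow to the right and rows downward; lengths in m; the calibration is good to about 2 mm. A picture is of the moment at which its call begins: read the wrist's pose just before it.
- env.sign_off(): hands the job in; it is judged then, once.
The state is a dict: "time_s": time; "qpos": joint angles; "joint_velocities": joint speeds; "effort": joint torques, N m; "tool_pos": TCP position; "tool_rot": TCP orientation; "force": force on the tool from outside, world axes, zero at the start; "wrist_torque": the same for the moment, N m; "grip_width": finger opening in m; "grasp_force": force on a finger pad.
Only numpy, scipy, OpenCV 4.12 (cv2) and the standard library are available. Lean on these libraries where they do the work, as an engineer would, in place of code of your own. Each camera call takes 0.05 s, during which the arm holds its last target. There are 200 camera calls.

## Working session

There is one attempt and no reset: what is moved stays moved. The work goes in short steps, Python scripts to look and compute and a tool call to move; the robot and the scene stay as the last step left them, time stands still between calls to the robot, and variables do not carry over. Pictures are saved under pics/ and viewed, at most 10 in all, crops included, and the job is handed in when it is done.

Besides the shell and the picture viewer there is one more tool, called after "Request:" in YAML: its name, and indented under it one key for each argument. servo_tool: Moves the arm, as the interface text tells. Shifts and turns lie within -1 to 1; 1 stands for 300 mm of shift or pi rad of turn. Its arguments: {"type":"object","properties":{"series":{"type":"array"},"grip_force":{"type":"number"}},"required":["series"]}

```bash
mkdir -p pics; ls; cat > h.py <<'E'
import numpy as np, cv2
from cell import get_obs, eyes, env
def shot(n):
    d=eyes.read_camera(n); np.savez(f'/tmp/{n}.npz',**d); return d
def cloud(d,T=None):
    z=d['depth']; v,u=np.mgrid[:z.shape[0],:z.shape[1]]
    P=np.stack([(u-d['cx'])/d['fx']*z,(v-d['cy'])/d['fy']*z,z],-1)
    return P@np.array(d['rotation']).T+np.array(d['origin'])
E
python3 - <<'E'
from h import *
for n in('top','scene'):
    d=shot(n); print(n,d['origin'],np.array(d['rotation']).round(3).tolist(),d['fx'])
    cv2.imwrite(f'pics/{n}0.png',cv2.resize(d['frame'][:,:,::-1],(800,600),interpolation=cv2.INTER_CUBIC))
print(get_obs())
E
```

```text
pics
top [0.36794611 0.02855107 1.25639062] [-172.189, -0.03, -91.129] 383.36961714689227
scene [ 1.22801329 -0.0948016   1.04410219] [-145.748, 0.899, 76.529] 478.8459596274609
{'time_s': 0.1, 'qpos': array([-65.08395345,  18.43500091,  -4.01494108,  83.16848106,
         1.2934955 ,  78.54012291,  -3.26125164]), 'joint_velocities': array([ 0.11376268, -0.11676664,  0.0633253 , -0.14589646,  0.02684589,
       -0.051002  , -0.06934805]), 'effort': array([-1.36756339e-05, -4.92572844e+01, -4.05907910e-01, -3.13393164e+01,
       -6.42025354e-02,  3.96386767e-02,  6.21409936e-05]), 'tool_pos': array([0.26533925, 0.59283272, 0.22156367]), 'tool_rot': array([-1.79901540e+02,  4.16410205e-03,  1.55891452e+02]), 'force': array([0.44801642, 0.13365746, 0.18539559]), 'wrist_torque': array([-0.03200624, -0.00039949,  0.02528977]), 'grasp_force': 0.0, 'grip_width': 0.08699484717374543}
```

View pics/top0.png

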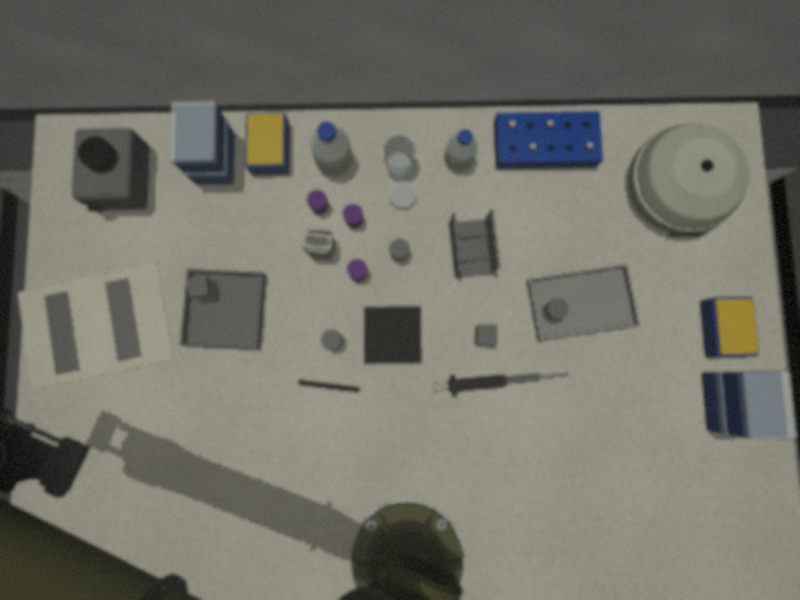

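View pics/scene0.png

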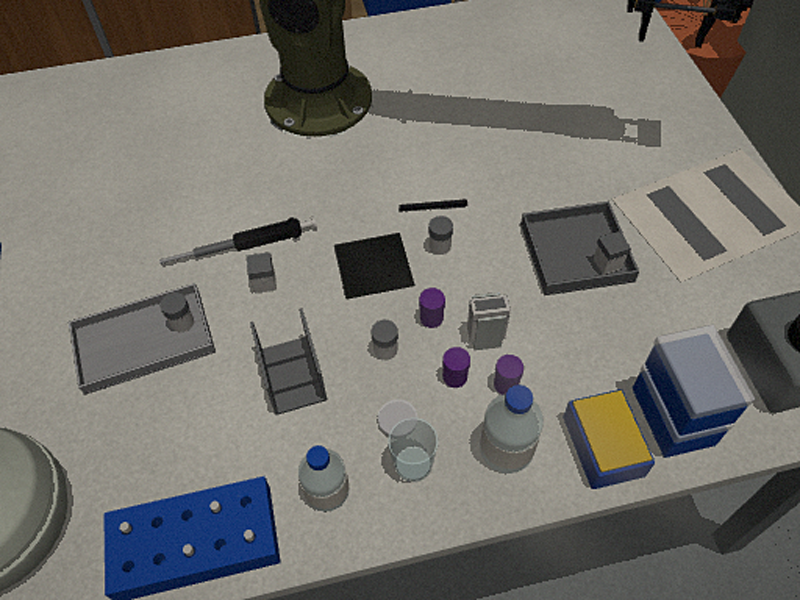

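```bash
cat > h.py <<'E'
import numpy as np, cv2
from scipy.spatial.transform import Rotation as R
from cell import get_obs, eyes, env
def rpy(r): return R.from_euler('xyz',r,degrees=True).as_matrix()
def shot(n):
    o=get_obs(); d=eyes.read_camera(n)
    if n=='wrist':
        T=np.eye(4);T[:3,:3]=rpy(o['tool_rot']);T[:3,3]=o['tool_pos']
        T=T@np.array(d['mount']); d['Rm'],d['o']=T[:3,:3],T[:3,3]
    else: d['Rm'],d['o']=rpy(d['rotation']),np.array(d['origin'])
    return d
def cloud(d):
    z=d['depth']; v,u=np.mgrid[:z.shape[0],:z.shape[1]]
    P=np.stack([(u-d['cx'])/d['fx']*z,(v-d['cy'])/d['fy']*z,z],-1)
    P=P@d['Rm'].T+d['o']; P[z==0]=np.nan; return P
def ray(d,u,v,z):
    "pixel (native) -> world point on plane height z"
    r=d['Rm']@np.array([(u-d['cx'])/d['fx'],(v-d['cy'])/d['fy'],1]); return d['o']+r*(z-d['o'][2])/r[2]
def proj(d,p):
    c=d['Rm'].T@(np.array(p)-d['o']); return c[0]/c[2]*d['fx']+d['cx'],c[1]/c[2]*d['fy']+d['cy']
def box(P,cx,cy,r,z0,z1):
    Q=P.reshape(-1,3); m=(abs(Q[:,0]-cx)<r)&(abs(Q[:,1]-cy)<r)&(Q[:,2]>z0)&(Q[:,2]<z1); return Q[m]
def rect(Q): # min area rect in mm: centre, size, angle
    return cv2.minAreaRect((Q[:,:2]*1000).astype(np.float32))
E
python3 - <<'E'
from h import *
t=shot('top'); s=shot('scene'); Pt,Ps=cloud(t),cloud(s)
N={'jarA':(333,341,.06),'jarB':(400,250,.06),'bottle':(486,335,.06),'cass':(319,241,.088),'caddy':(474,245,.05),'mat':(392,335,0),'tray':(582,303,.025),'bin':(224,310,.03),'jk':(556,309,.06),'bk':(203,287,.06),'p1':(317,201,.06),'p2':(353,215,.06),'p3':(358,270,.06),'pen':(328,385,.01),'pip':(470,384,.02)}
for n,(u,v,z) in N.items():
    p=ray(t,u*.64,v*.64,z); 
    a=box(Pt,p[0],p[1],.04,.05,.1); b=box(Ps,p[0],p[1],.04,.05,.1)
    f=lambda Q:(Q[:,:3].mean(0).round(3),np.ptp(Q[:,:2],axis=0).round(3),len(Q)) if len(Q)>5 else None
    print(n,p.round(3),'top',f(a),'scene',f(b))
for n,r,z0,z1 in(('tray',.16,.017,.032),('bin',.12,.02,.038),('caddy',.09,.075,.1),('cass',.05,.075,.1),('bottle',.04,.05,.07)):
    u,v,z=N[n]; p=ray(t,u*.64,v*.64,z)
    for P in(Pt,Ps):
        Q=box(P,p[0],p[1],r,z0,z1); print(n,rect(Q) if len(Q)>4 else None,len(Q))
# mat corners
for u,v in((364,307),(420,306),(421,362),(364,363)): print(ray(t,u*.64,v*.64,0).round(3))
E
```

```text
jarA [0.433 0.139 0.06 ] top (array([0.435, 0.143, 0.059]), array([0.04 , 0.038]), 138) scene (array([0.441, 0.143, 0.06 ]), array([0.044, 0.041]), 178)
jarB [0.615 0.001 0.06 ] top (array([0.618, 0.003, 0.059]), array([0.039, 0.038]), 131) scene (array([0.625, 0.004, 0.06 ]), array([0.043, 0.04 ]), 228)
bottle [ 0.439 -0.166  0.06 ] top (array([ 0.44 , -0.169,  0.059]), array([0.038, 0.041]), 171) scene (array([ 0.446, -0.167,  0.06 ]), array([0.045, 0.041]), 229)
cass [0.631 0.163 0.088] top (array([0.629, 0.165, 0.084]), array([0.051, 0.059]), 307) scene (array([0.642, 0.165, 0.082]), array([0.053, 0.059]), 580)
caddy [ 0.625 -0.151  0.05 ] top (array([ 0.622, -0.167,  0.077]), array([0.079, 0.08 ]), 120) scene (array([ 0.622, -0.166,  0.082]), array([0.08, 0.08]), 113)
mat [0.446 0.021 0.   ] top None scene None
tray [ 0.503 -0.373  0.025] top None scene None
bin [0.503 0.366 0.03 ] top (array([0.536, 0.396, 0.063]), array([0.013, 0.016]), 29) scene (array([0.538, 0.396, 0.063]), array([0.01 , 0.015]), 25)
jk [ 0.488 -0.309  0.06 ] top (array([ 0.488, -0.31 ,  0.062]), array([0.0
[... 1276 characters left out ...]
65464782714844, 83.0328369140625), 3.863481044769287) 163
caddy ((630.9169311523438, -148.2792510986328), (121.79039764404297, 82.09111022949219), 4.447669982910156) 219
cass ((632.5469360351562, 166.73817443847656), (57.60142135620117, 48.96753692626953), 83.3746337890625) 257
cass ((635.4242553710938, 168.31988525390625), (57.90353775024414, 51.45808792114258), 86.01336669921875) 442
bottle ((440.39208984375, -168.8319091796875), (40.76695251464844, 37.973724365234375), 89.21350860595703) 171
bottle ((443.41729736328125, -167.62765502929688), (39.796810150146484, 43.82418441772461), 85.88145446777344) 229
[0.507 0.079 0.   ]
[ 0.506 -0.039  0.   ]
[ 0.389 -0.038  0.   ]
[0.389 0.08  0.   ]
```

```bash
cat >> h.py <<'E'
def go(*wps,cur=None):
    "wps: (x,y,z,yaw) -> tool-frame shift/300mm and turn/pi from the current pose"
    o=get_obs(); p=o['tool_pos'] if cur is None else np.array(cur[:3]); M=rpy(o['tool_rot'])
    if cur is not None: M=rpy([180,0,cur[3]])
    print('pos',np.array(o['tool_pos']).round(4),'rot',np.array(o['tool_rot']).round(2),'F',np.array(o['force']).round(1),'w',round(o['grip_width'],4),'gf',round(o['grasp_force'],1),'t',round(o['time_s'],2))
    for w in wps:
        d=M.T@(np.array(w[:3])-p)/.3; r=R.from_matrix(M.T@rpy([180,0,w[3]])).as_rotvec()/np.pi
        print(w,'->',d.round(4).tolist(),r.round(4).tolist())
E
python3 - <<'E'
from h import *
go((.437,.143,.16,90),cur=(.266,.593,.223,155.9))
E
```

```text
pos [0.2654 0.593  0.2219] rot [-179.93    0.    155.89] F [0.7 0.9 0.7] w 0.0872 gf 0.0 t 0.2
(0.437, 0.143, 0.16, 90) -> [-1.1328, -1.1365, 0.21] [0.0, -0.0, 0.3661]
```

Could be mistaken for a loose jar, in top view: grey (333,341) and (400,250), kept grey (556,309), purple (317,201), (353,215) and (358,270). I choose the two loose grey ones, going to (333,341) first, and will check with a close wrist view.

Request:
servo_tool:
  series:
    - [[-1,-1,0.1,0,0,0.366,0.75],[-1,-1,0.1,0,0,0.366,0.75],[-1,-1,0.1,0,0,0.366,0.75],[-1,-1,0.1,0,0,0.366,0.75],[-1,-1,0.1,0,0,0.366,0.75],[-1,-1,0.1,0,0,0.366,0.75],[-1,-1,0.1,0,0,0.366,0.75],[-1,-1,0.1,0,0,0.366,0.75],[-1,-1,0.1,0,0,0.366,0.75],[-1,-1,0.1,0,0,0.366,0.75],[-1,-1,0.1,0,0,0.366,0.75],[-1,-1,0.1,0,0,0.366,0.75]]

```text
time_s: 1.2
tool_pos: [0.418, 0.1931, 0.1925]
tool_rot: [180.0, 0.0, 89.6]
force: [-0.2, 0.3, 0.4]
grip_width: 0.0649
grasp_force: 0.0
```

```bash
python3 - <<'E'
from h import *
go((.437,.143,.16,90),(.437,.143,.031,90))
d=shot('wrist'); cv2.imwrite('pics/w1.png',d['frame'][:,:,::-1]); P=cloud(d)
for c in((.437,.143),(.58,.09)):
    Q=box(P,*c,.04,.052,.07); print(len(Q), Q.mean(0).round(4) if len(Q) else '', rect(Q) if len(Q)>4 else '')
print(proj(d,(.437,.143,.06)),proj(d,(.58,.09,.06)))
E
```

```text
pos [0.418  0.1931 0.1925] rot [1.800e+02 1.000e-02 8.961e+01] F [-0.2  0.3  0.4] w 0.0649 gf 0.0 t 1.2
(0.437, 0.143, 0.16, 90) -> [-0.1667, 0.0643, 0.1084] [0.0, 0.0001, -0.0021]
(0.437, 0.143, 0.031, 90) -> [-0.1666, 0.0643, 0.5384] [0.0, 0.0001, -0.0021]
1204 [0.437  0.1451 0.0587] ((436.9847412109375, 143.88250732421875), (40.8264045715332, 40.673065185546875), 51.08868408203125)
0  
(np.float64(272.42418201718283), np.float64(235.4311445918416)) (np.float64(403.8214523811133), np.float64(279.6732961054417))
```

View pics/w1.png

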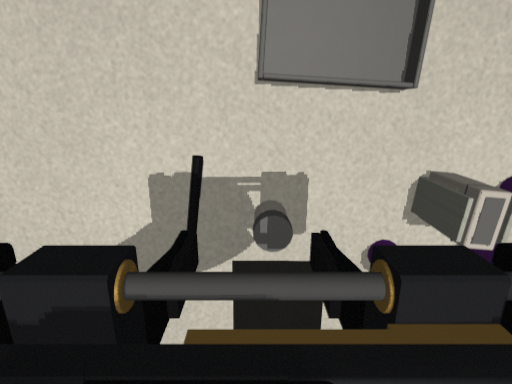

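The close view shows a grey-capped loose jar at (272,230), with a purple one well apart at (385,250). The measured diameter of 41 mm and height of 59 mm both fit jar_a.

Request:
servo_tool:
  series:
    - [[-0.165,0.064,0.1,0,0,0,0.75],[-0.165,0.064,0.1,0,0,0,0.75],[-0.165,0.064,0.2,0,0,0,0.75],[-0.165,0.064,0.3,0,0,0,0.75],[-0.165,0.064,0.4,0,0,0,0.75],[-0.165,0.064,0.5,0,0,0,0.75],[-0.165,0.064,0.537,0,0,0,0.75],[-0.165,0.064,0.537,0,0,0,0.2],[-0.165,0.064,0.537,0,0,0,0.2],[-0.165,0.064,0.537,0,0,0,0.2],[-0.165,0.064,0.537,0,0,0,0.2],[-0.165,0.064,0.537,0,0,0,0.2]]
  grip_force: 20

```text
time_s: 2.25
tool_pos: [0.4372, 0.1483, 0.0328]
tool_rot: [179.9, -0.1, 90.0]
force: [0.2, -0.3, 2.3]
grip_width: 0.0414
grasp_force: 20.0
```

```bash
python3 - <<'E'
from h import *
go((.437,.143,.13,90),(.505,-.378,.13,90))
E
```

```text
pos [0.4372 0.1483 0.0328] rot [ 1.7985e+02 -9.0000e-02  9.0040e+01] F [ 0.2 -0.3  2.3] w 0.0414 gf 20.0 t 2.25
(0.437, 0.143, 0.13, 90) -> [-0.0173, 0.0003, -0.324] [0.0008, -0.0005, 0.0002]
(0.505, -0.378, 0.13, 90) -> [-1.7541, 0.2257, -0.3262] [0.0008, -0.0005, 0.0002]
```

Request:
servo_tool:
  series:
    - [[0,0,-0.12,0,0,0,0.2],[0,0,-0.24,0,0,0,0.2],[-0.1,0.02,-0.32,0,0,0,0.2],[-0.22,0.04,-0.32,0,0,0,0.2],[-0.35,0.07,-0.32,0,0,0,0.2],[-0.48,0.1,-0.32,0,0,0,0.2],[-0.61,0.13,-0.32,0,0,0,0.2],[-0.74,0.16,-0.32,0,0,0,0.2],[-0.87,0.2,-0.32,0,0,0,0.2],[-1,0.221,-0.32,0,0,0,0.2]]

```text
time_s: 3.08
tool_pos: [0.5037, -0.1543, 0.1287]
tool_rot: [179.8, -0.0, 90.1]
force: [0.5, 1.3, -0.2]
grip_width: 0.0412
grasp_force: 20.0
```

Request:
servo_tool:
  series:
    - [[-0.13,0,0,0,0,0,0.2],[-0.26,0,0,0,0,0,0.2],[-0.39,0,0,0,0,0,0.2],[-0.52,0,0,0,0,0,0.2],[-0.65,0,0,0,0,0,0.2],[-0.724,0,0,0,0,0,0.2],[-0.724,0,0,0,0,0,0.2]]

```text
time_s: 3.67
tool_pos: [0.5001, -0.3768, 0.1285]
tool_rot: [180.0, 0.3, 89.6]
force: [-0.1, -0.0, 0.0]
grip_width: 0.0415
grasp_force: 20.0
```

```bash
python3 - <<'E'
from h import *
go()
d=shot('wrist'); cv2.imwrite('pics/w2.png',d['frame'][:,:,::-1]); P=cloud(d)
Q=box(P,.49,-.31,.04,.055,.07); print(len(Q),rect(Q) if len(Q)>4 else '')
Q=P.reshape(-1,3);Q=Q[(Q[:,2]>.019)&(Q[:,2]<.03)&(Q[:,1]<-.25)]; print(len(Q),rect(Q),Q.min(0),Q.max(0))
Q=box(P,.62,-.15,.1,.08,.1); print(len(Q),rect(Q) if len(Q)>4 else '')
for c in((.503,-.373,.064),(.49,-.31,.064)): print(proj(d,c))
E
```

```text
pos [ 0.5001 -0.3768  0.1285] rot [179.99   0.31  89.57] F [-0.1 -0.   0. ] w 0.0415 gf 20.0 t 3.67
2626 ((491.2111511230469, -312.0313415527344), (40.96171569824219, 40.906829833984375), 56.40858459472656)
3251 ((517.7032470703125, -389.0703125), (214.67742919921875, 423.5357666015625), 37.46872329711914) [ 0.34935276 -0.50085501  0.0190008 ] [ 0.73148468 -0.25027846  0.0299336 ]
0 
(np.float64(257.4007928591007), np.float64(206.8393960188647))
(np.float64(238.8086744346061), np.float64(123.33319649579849))
```

View pics/w2.png

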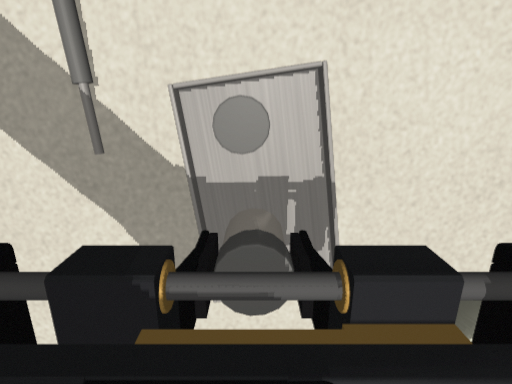

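Request:
servo_tool:
  series:
    - [[0,0,0.1,0,0,0,0.2],[0,0,0.2,0,0,0,0.2],[0,0,0.27,0,0,0,0.2],[0,0,0.302,0,0,0,0.2],[0,0,0.302,0,0,0,0.2],[0,0,0.302,0,0,0,0.75],[0,0,0.302,0,0,0,0.75],[0,0,0.302,0,0,0,0.75],[0,0,0.15,0,0,0,0.75],[0,0,0,0,0,0,0.75],[0,0,-0.1,0,0,0,0.75]]

```text
time_s: 4.63
tool_pos: [0.5024, -0.3698, 0.1598]
tool_rot: [180.0, 0.0, 90.0]
force: [1.4, 0.1, 0.6]
grip_width: 0.0641
grasp_force: 0.0
```

```bash
python3 - <<'E'
from h import *
go((.62,.003,.158,90),cur=(.503,-.370,.158,90.02))
E
```

```text
pos [ 0.5024 -0.3698  0.1598] rot [1.7997e+02 3.0000e-02 9.0000e+01] F [1.4 0.1 0.6] w 0.0641 gf 0.0 t 4.63
(0.62, 0.003, 0.158, 90) -> [1.2432, 0.3904, 0.0] [0.0, -0.0, 0.0001]
```

Request:
servo_tool:
  series:
    - [[1,0.39,0,0,0,0,0.75],[1,0.39,0,0,0,0,0.75],[1,0.39,0,0,0,0,0.75],[1,0.39,0,0,0,0,0.75],[1,0.39,0,0,0,0,0.75],[1,0.39,0,0,0,0,0.75],[1,0.39,0,0,0,0,0.75],[1,0.39,0,0,0,0,0.75],[1,0.39,0,0,0,0,0.75]]

```text
time_s: 5.38
tool_pos: [0.6222, -0.0589, 0.1576]
tool_rot: [179.9, -0.3, 90.7]
force: [0.0, 0.8, -0.2]
grip_width: 0.0653
grasp_force: 0.0
```

```bash
python3 - <<'E'
from h import *
go()
d=shot('wrist'); P=cloud(d)
for c in((.62,.003),(.437,.143),(.578,.09)):
    Q=box(P,*c,.035,.055,.07); print(len(Q),rect(Q) if len(Q)>4 else '')
    for v in [proj(d,(*c,.06))]: print(v, d['frame'][int(v[1])%384,int(v[0])%512])
Q=box(P,.634,.1675,.045,.075,.1); print(len(Q),rect(Q) if len(Q)>4 else '')
E
```

```text
pos [ 0.6222 -0.0589  0.1576] rot [179.89  -0.29  90.73] F [ 0.   0.8 -0.2] w 0.0653 gf 0.0 t 5.38
1982 ((621.429443359375, 3.062540054321289), (40.81501388549805, 40.82158279418945), 89.1658935546875)
(np.float64(251.83298947756157), np.float64(127.89824430894957)) [129 128 123]
0 
(np.float64(-10.716874764503643), np.float64(-82.64335559806537)) [41 40 43]
1784 ((580.772705078125, 82.52114868164062), (41.16769790649414, 25.823484420776367), 1.4591690301895142)
(np.float64(196.5298676539331), np.float64(7.304102577459162)) [119  58 141]
0
```

Request:
servo_tool:
  series:
    - [[0.12,0,0,0,0,0,0.75],[0.243,0.002,0,0,0,0,0.75],[0.243,0.002,0.1,0,0,0,0.75],[0.243,0.002,0.2,0,0,0,0.75],[0.243,0.002,0.3,0,0,0,0.75],[0.243,0.002,0.38,0,0,0,0.75],[0.243,0.002,0.42,0,0,0,0.75],[0.243,0.002,0.42,0,0,0,0.2],[0.243,0.002,0.42,0,0,0,0.2],[0.243,0.002,0.42,0,0,0,0.2],[0.243,0.002,0.42,0,0,0,0.2],[0.243,0.002,0.42,0,0,0,0.2]]

```text
time_s: 6.43
tool_pos: [0.6214, 0.0031, 0.0334]
tool_rot: [179.8, -0.0, 90.0]
force: [-0.1, -0.7, 3.8]
grip_width: 0.0413
grasp_force: 20.0
```

```bash
python3 - <<'E'
from h import *
go((.512,-.436,.15,90),cur=(.6206,.0029,.15,90.02))
E
```

```text
pos [0.6214 0.0031 0.0334] rot [ 1.7981e+02 -3.0000e-02  9.0010e+01] F [-0.1 -0.7  3.8] w 0.0413 gf 20.0 t 6.43
(0.512, -0.436, 0.15, 90) -> [-1.4629, -0.3625, -0.0] [0.0, -0.0, 0.0001]
```

Request:
servo_tool:
  series:
    - [[0,0,-0.12,0,0,0,0.2],[0,0,-0.24,0,0,0,0.2],[0,0,-0.35,0,0,0,0.2],[-0.06,-0.08,-0.427,0,0,0,0.2],[-0.15,-0.17,-0.427,0,0,0,0.2],[-0.26,-0.24,-0.427,0,0,0,0.2],[-0.38,-0.3,-0.427,0,0,0,0.2],[-0.5,-0.34,-0.427,0,0,0,0.2],[-0.63,-0.362,-0.427,0,0,0,0.2],[-0.76,-0.362,-0.427,0,0,0,0.2],[-0.88,-0.362,-0.427,0,0,0,0.2],[-1,-0.362,-0.427,0,0,0,0.2]]

```text
time_s: 7.43
tool_pos: [0.5114, -0.2987, 0.1608]
tool_rot: [179.9, -0.0, 90.0]
force: [1.0, -0.2, -0.4]
grip_width: 0.0415
grasp_force: 20.0
```

Request:
servo_tool:
  series:
    - [[-0.12,0,0,0,0,0,0.2],[-0.24,0,0,0,0,0,0.2],[-0.36,0,0,0,0,0,0.2],[-0.463,0,0,0,0,0,0.2],[-0.463,0,0.1,0,0,0,0.2],[-0.463,0,0.2,0,0,0,0.2],[-0.463,0,0.3,0,0,0,0.2],[-0.463,0,0.36,0,0,0,0.2]]

```text
time_s: 8.1
tool_pos: [0.5105, -0.4348, 0.0489]
tool_rot: [-179.9, -0.1, 90.0]
force: [1.0, 0.2, -0.9]
grip_width: 0.0414
grasp_force: 20.0
```

```bash
python3 - <<'E'
from h import *
go()
d=shot('wrist'); cv2.imwrite('pics/w3.png',d['frame'][:,:,::-1]); P=cloud(d)
for c in((.503,-.374),(.491,-.312)):
    Q=box(P,*c,.03,.058,.07); print(len(Q),rect(Q) if len(Q)>4 else '',proj(d,(*c,.064)))
E
```

```text
pos [ 0.5105 -0.4348  0.0489] rot [-1.7989e+02 -1.3000e-01  8.9990e+01] F [ 1.   0.2 -0.9] w 0.0414 gf 20.0 t 8.1
5858 ((503.12457275390625, -372.61773681640625), (40.76259231567383, 40.960044860839844), 49.926300048828125) (np.float64(237.72183697051724), np.float64(146.81775929919104))
4094 ((491.5348205566406, -322.84478759765625), (41.02079391479492, 20.691186904907227), 0.4842262864112854) (np.float64(206.54829990580689), np.float64(-3.321203064575485))
```

View pics/w3.png

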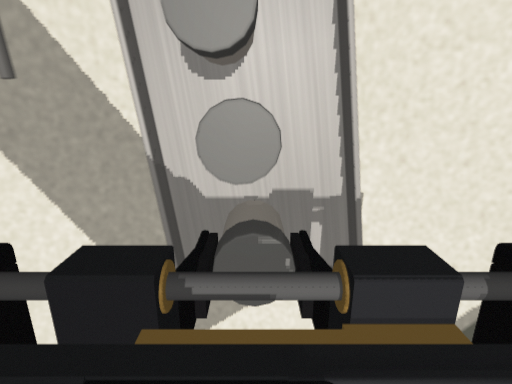

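Request:
servo_tool:
  series:
    - [[0,0,0.03,0,0,0,0.2],[0,0,0.05,0,0,0,0.2],[0,0,0.05,0,0,0,0.2],[0,0,0.05,0,0,0,0.75],[0,0,0.05,0,0,0,0.75],[0,0,0.05,0,0,0,0.75],[0,0,-0.1,0,0,0,0.75],[0,0,-0.24,0,0,0,0.75],[0,0,-0.36,0,0,0,0.75]]

```text
time_s: 8.9
tool_pos: [0.5112, -0.4357, 0.1614]
tool_rot: [-180.0, -0.0, 90.0]
force: [0.9, -0.8, 1.0]
grip_width: 0.0641
grasp_force: 0.0
```

Request:
servo_tool:
  series:
    - [[0.13,-0.03,0,0,0,0,0.75],[0.26,-0.06,0,0,0,0,0.75],[0.39,-0.1,0,0,0,0,0.75],[0.52,-0.15,0,0,0,0,0.75],[0.64,-0.2,0,0,0,0,0.75],[0.7,-0.233,0,0,0,0,0.75],[0.7,-0.233,0,0,0,0,0.75]]

```text
time_s: 9.48
tool_pos: [0.4405, -0.2207, 0.1595]
tool_rot: [180.0, -0.3, 90.3]
force: [1.0, 0.0, -0.2]
grip_width: 0.065
grasp_force: 0.0
```

```bash
python3 - <<'E'
from h import *
go()
d=shot('wrist'); P=cloud(d)
for c in((.442,-.168),):
    Q=box(P,*c,.035,.056,.07); print(len(Q),rect(Q) if len(Q)>4 else '')
E
```

```text
pos [ 0.4405 -0.2207  0.1595] rot [179.95  -0.32  90.35] F [ 1.   0.  -0.2] w 0.065 gf 0.0 t 9.48
2238 ((442.0480651855469, -169.26287841796875), (40.02251052856445, 39.93401336669922), 86.50739288330078)
```

Request:
servo_tool:
  series:
    - [[0.12,0,0,0,0,0.0195,0.75],[0.19,0,0,0,0,0.0195,0.75],[0.19,0,0.1,0,0,0.0195,0.75],[0.19,0,0.2,0,0,0.0195,0.75],[0.19,0,0.3,0,0,0.0195,0.75],[0.19,0,0.38,0,0,0.0195,0.75],[0.19,0,0.423,0,0,0.0195,0.75],[0.19,0,0.423,0,0,0.0195,0.2],[0.19,0,0.423,0,0,0.0195,0.2],[0.19,0,0.423,0,0,0.0195,0.2],[0.19,0,0.423,0,0,0.0195,0.2],[0.19,0,0.423,0,0,0.0195,0.2]]

```text
time_s: 10.53
tool_pos: [0.4427, -0.1692, 0.0339]
tool_rot: [179.9, -0.0, 86.5]
force: [-0.3, -0.5, 0.7]
grip_width: 0.0399
grasp_force: 12.6
```

```bash
python3 - <<'E'
from h import *
go((.442,-.169,.15,86.5),(.46,.12,.15,86.5),(.485,.34,.15,86.5),cur=(.442,-.169,.033,86.5))
E
```

```text
pos [ 0.4427 -0.1692  0.0339] rot [ 1.7985e+02 -1.0000e-02  8.6490e+01] F [-0.3 -0.5  0.7] w 0.0399 gf 12.6 t 10.53
(0.442, -0.169, 0.15, 86.5) -> [0.0, 0.0, -0.39] [0.0, 0.0, 0.0]
(0.46, 0.12, 0.15, 86.5) -> [0.9652, 0.0011, -0.39] [0.0, 0.0, 0.0]
(0.485, 0.34, 0.15, 86.5) -> [1.7023, 0.0395, -0.39] [0.0, 0.0, 0.0]
```

Request:
servo_tool:
  series:
    - [[0,0,-0.05,0,0,0,0.2],[0,0,-0.17,0,0,0,0.2],[0,0,-0.29,0,0,0,0.2],[0.06,0,-0.39,0,0,0,0.2],[0.16,0,-0.39,0,0,0,0.2],[0.28,0,-0.39,0,0,0,0.2],[0.41,0,-0.39,0,0,0,0.2],[0.54,0,-0.39,0,0,0,0.2],[0.67,0,-0.39,0,0,0,0.2],[0.8,0,-0.39,0,0,0,0.2],[0.93,0,-0.39,0,0,0,0.2],[1,0,-0.39,0,0,0,0.2]]

```text
time_s: 11.53
tool_pos: [0.4595, 0.1361, 0.1505]
tool_rot: [179.9, -0.2, 86.8]
force: [0.0, 0.2, 0.1]
grip_width: 0.0395
grasp_force: 20.0
```

Request:
servo_tool:
  series:
    - [[0.13,0,0,0,0,0,0.2],[0.26,0,0,0,0,0,0.2],[0.39,0.01,0,0,0,0,0.2],[0.52,0.02,0,0,0,0,0.2],[0.63,0.03,0,0,0,0,0.2],[0.7,0.04,0,0,0,0,0.2],[0.7,0.04,0.04,0,0,0,0.2],[0.7,0.04,0.15,0,0,0,0.2]]

```text
time_s: 12.2
tool_pos: [0.4876, 0.3437, 0.1091]
tool_rot: [179.6, -0.4, 86.7]
force: [1.6, -0.2, -0.9]
grip_width: 0.0396
grasp_force: 20.0
```

```bash
python3 - <<'E'
from h import *
go()
d=shot('wrist'); P=cloud(d)
Q=box(P,.549,.41,.04,.057,.07); print(len(Q),rect(Q) if len(Q)>4 else '')
Q=box(P,.507,.372,.1,.022,.034); print(len(Q),rect(Q))
E
```

```text
pos [0.4876 0.3437 0.1091] rot [179.55  -0.42  86.68] F [ 1.6 -0.2 -0.9] w 0.0396 gf 20.0 t 12.2
3855 ((549.0313110351562, 412.0196838378906), (40.267921447753906, 40.0933952331543), 7.26326847076416)
4891 ((507.5622863769531, 372.4950866699219), (159.23995971679688, 160.04745483398438), 86.21086120605469)
```

Request:
servo_tool:
  series:
    - [[0,0,0.08,0,0,0,0.2],[0,0,0.16,0,0,0,0.2],[0,0,0.22,0,0,0,0.2],[0,0,0.22,0,0,0,0.2],[0,0,0.22,0,0,0,0.75],[0,0,0.22,0,0,0,0.75],[0,0,0.22,0,0,0,0.75],[0,0,0.1,0,0,0,1],[0,0,0,0,0,0,1],[0,0,-0.12,0,0,0,1],[0,0,-0.24,0,0,0,1]]

```text
time_s: 13.17
tool_pos: [0.4844, 0.3391, 0.179]
tool_rot: [180.0, -0.0, 86.5]
force: [0.4, 0.5, -0.8]
grip_width: 0.0783
grasp_force: 0.0
```

```bash
python3 - <<'E'
from h import *
c=(.442+.01831*1.7+.2994*0.012-.0007*0,.3401,.177,86.5)
M=rpy([180,0,86.5]); p=np.array([.442,-.169,.033])+M@(np.array([1.7,.04,-.39+.15-.24-.15+.0])*.3); print(p)
go((.634,.1675,.177,-4),(.634,.1675,.177,176),(.634,.07,.2,-4),cur=(*p,86.5)); print(get_obs()['qpos'].round(1))
E
```

```text
[0.48511237 0.33931616 0.222     ]
pos [0.4844 0.3391 0.179 ] rot [ 1.7998e+02 -2.0000e-02  8.6480e+01] F [ 0.4  0.5 -0.8] w 0.0783 gf 0.0 t 13.17
(0.634, 0.1675, 0.177, -4) -> [-0.5414, 0.5303, 0.15] [-0.0, -0.0, 0.5028]
(0.634, 0.1675, 0.177, 176) -> [-0.5414, 0.5303, 0.15] [0.0, 0.0, -0.4972]
(0.634, 0.07, 0.2, -4) -> [-0.8657, 0.5502, 0.0733] [-0.0, -0.0, 0.5028]
[-53.9  12.8  18.9  95.9  -4.3  72.  -37.6]
```

Request:
servo_tool:
  series:
    - [[-0.53,0.717,0,0,0,-0.497,1],[-0.53,0.717,0,0,0,-0.497,1],[-0.53,0.717,0,0,0,-0.497,1],[-0.53,0.717,0,0,0,-0.497,1],[-0.53,0.717,0,0,0,-0.497,1],[-0.53,0.717,0,0,0,-0.497,1],[-0.53,0.717,0,0,0,-0.497,1],[-0.53,0.717,0,0,0,-0.497,1],[-0.53,0.717,0,0,0,-0.497,1],[-0.53,0.717,0,0,0,-0.497,1],[-0.53,0.717,0,0,0,-0.497,1],[-0.53,0.717,0,0,0,-0.497,1]]

```text
time_s: 14.17
tool_pos: [0.6898, 0.1675, 0.1778]
tool_rot: [180.0, 0.1, 170.7]
force: [-0.0, 0.2, -0.2]
grip_width: 0.0871
grasp_force: 0.0
```

Request:
servo_tool:
  series:
    - [[0,0,0,0,0,-0.025,1],[0,0,0,0,0,-0.025,1],[0,0,0,0,0,-0.025,1]]

```text
time_s: 14.42
tool_pos: [0.6898, 0.1676, 0.1776]
tool_rot: [180.0, 0.1, 174.8]
force: [-0.3, 0.6, 0.3]
grip_width: 0.0869
grasp_force: 0.0
```

```bash
python3 - <<'E'
from h import *
go(); print(get_obs()['qpos'].round(1))
d=shot('wrist'); P=cloud(d); cv2.imwrite('pics/w4.png',d['frame'][:,:,::-1])
Q=box(P,.634,.1675,.045,.075,.1); print(len(Q),rect(Q),np.histogram(Q[:,2],bins=np.arange(.075,.1,.002)))
E
```

```text
pos [0.6898 0.1676 0.1776] rot [1.7997e+02 5.0000e-02 1.7476e+02] F [-0.3  0.6  0.3] w 0.0869 gf 0.0 t 14.42
[-24.   26.9  11.7  77.3  -5.4  76.3  72.5]
3550 ((635.2982177734375, 167.84381103515625), (57.97243881225586, 47.95563888549805), 84.7471694946289) (array([  33,   11,   27,   40,   22,  469, 1223, 1683,   42,    0,    0,
          0]), array([0.075, 0.077, 0.079, 0.081, 0.083, 0.085, 0.087, 0.089, 0.091,
       0.093, 0.095, 0.097, 0.099]))
```

View pics/w4.png

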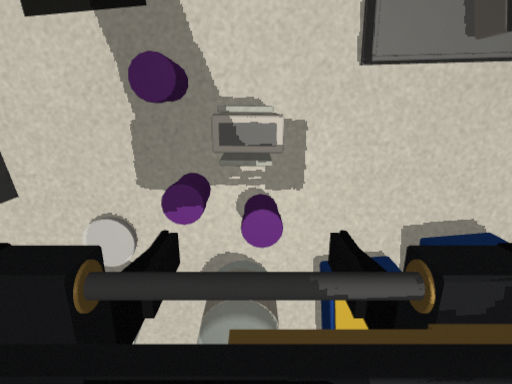

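```bash
python3 - <<'E'
from h import *
d=shot('wrist'); go(); P=cloud(d)
g=cv2.cvtColor(d['frame'],cv2.COLOR_RGB2GRAY); 
print(g[100:165:1,248].tolist()); print(P[100:165:1,248,2].round(3).tolist())
Q=box(P,.634,.1675,.045,.0865,.0912); c=R.from_euler('z',5.25,degrees=True).as_matrix()[:2,:2]
L=(Q[:,:2]-[.635,.168])@c.T*1000; print(np.histogram(L[:,0],bins=np.arange(-30,31,2))); print(L[abs(L[:,0])<12].min(0),L[abs(L[:,0])<12].max(0))
E
```

```text
pos [0.6897 0.1676 0.1772] rot [1.7999e+02 3.0000e-02 1.7479e+02] F [ 0.  -0.7 -0.5] w 0.0872 gf 0.0 t 14.52
[121, 116, 115, 113, 115, 109, 133, 169, 173, 175, 176, 164, 121, 87, 83, 121, 149, 160, 195, 195, 194, 194, 165, 104, 112, 112, 111, 112, 113, 112, 112, 111, 111, 113, 112, 112, 112, 112, 112, 112, 112, 112, 112, 112, 112, 101, 96, 117, 117, 117, 117, 112, 92, 74, 74, 73, 73, 73, 74, 73, 85, 103, 104, 103, 104]
[-0.0, -0.001, -0.001, -0.001, -0.001, -0.0, 0.086, 0.086, 0.086, 0.086, 0.086, 0.088, 0.087, 0.037, 0.058, 0.085, 0.089, 0.088, 0.09, 0.09, 0.089, 0.09, 0.088, 0.089, 0.09, 0.089, 0.09, 0.089, 0.09, 0.09, 0.089, 0.09, 0.089, 0.089, 0.088, 0.09, 0.089, 0.089, 0.089, 0.09, 0.091, 0.089, 0.091, 0.09, 0.09, 0.091, 0.09, 0.09, 0.089, 0.089, 0.089, 0.09, 0.088, 0.088, 0.053, 0.06, 0.065, 0.071, 0.075, 0.081, 0.087, 0.086, 0.087, 0.087, 0.088]
(array([  0,   0,   0, 102,  90,  86,  93, 147, 216, 216, 146, 215, 154,
       204, 190, 167, 199, 154, 183, 170, 158,  88,   0,   0,  33,  88,
        92,   2,   0,   0]), array([-30, -28, -26, -24, -22, -20, -18, -16, -14, -12, -10,  -8,  -6,
        -4,  -2,   0,   2,   4,   6,   8,  10,  12,  14,  16,  18,  20,
        22,  24,  26,  28,  30]))
[-11.72839694 -28.98247714] [11.99774883 28.86756525]
```

Request:
servo_tool:
  series:
    - [[0.1,-0.009,0,0,0,0,1],[0.187,-0.016,0,0,0,0,1],[0.187,-0.016,0,0,0,0,1],[0.187,-0.016,0.09,0,0,0,1],[0.187,-0.016,0.18,0,0,0,1],[0.187,-0.016,0.27,0,0,0,1],[0.187,-0.016,0.36,0,0,0,1],[0.187,-0.016,0.433,0,0,0,1],[0.187,-0.016,0.433,0,0,0,1]]

```text
time_s: 15.27
tool_pos: [0.6299, 0.167, 0.0416]
tool_rot: [-179.8, -0.5, 174.9]
force: [-1.6, -1.2, -0.6]
grip_width: 0.0871
grasp_force: 0.0
```

Request:
servo_tool:
  series:
    - [[0,0,0,0,0,0,0.75],[0,0,0,0,0,0,0.6],[0,0,0,0,0,0,0.5],[0,0,0,0,0,0,0.5],[0,0,0,0,0,0,0.5],[0,0,0,0,0,0,0.5]]
  grip_force: 20

```text
time_s: 15.77
tool_pos: [0.6341, 0.1681, 0.0481]
tool_rot: [179.9, 0.1, 174.9]
force: [-0.7, -0.6, 4.1]
grip_width: 0.0577
grasp_force: 20.0
```

```bash
python3 - <<'E'
from h import *
go((.634,.168,.15,175),(.46,.03,.15,176),(.45,.021,.15,176))
E
```

```text
pos [0.6341 0.1681 0.0481] rot [1.7995e+02 1.1000e-01 1.7490e+02] F [-0.7 -0.6  4.1] w 0.0577 gf 20.0 t 15.77
(0.634, 0.168, 0.15, 175) -> [-0.0004, -0.0001, -0.3397] [0.0003, 0.0006, -0.0005]
(0.46, 0.03, 0.15, 176) -> [0.5365, -0.5098, -0.3412] [0.0003, 0.0006, -0.0061]
(0.45, 0.021, 0.15, 176) -> [0.567, -0.5426, -0.3413] [0.0003, 0.0006, -0.0061]
```

Request:
servo_tool:
  series:
    - [[0,0,-0.04,0,0,0,0.5],[0,0,-0.1,0,0,0,0.5],[0,0,-0.17,0,0,0,0.5],[0,0,-0.24,0,0,0,0.5],[0,0,-0.31,0,0,0,0.5],[0,0,-0.35,0,0,0,0.5],[0,0,-0.35,0,0,0,0.5]]

```text
time_s: 16.35
tool_pos: [0.6353, 0.1684, 0.1559]
tool_rot: [179.9, 0.3, 174.9]
force: [1.2, -1.0, -0.4]
grip_width: 0.0577
grasp_force: 20.0
```

Request:
servo_tool:
  series:
    - [[0.04,-0.04,0,0,0,0,0.5],[0.1,-0.1,0,0,0,0,0.5],[0.17,-0.165,0,0,0,0,0.5],[0.24,-0.23,0,0,0,0,0.5],[0.31,-0.3,0,0,0,0,0.5],[0.38,-0.365,0,0,0,0,0.5],[0.44,-0.425,0,0,0,0,0.5],[0.5,-0.48,0,0,0,0,0.5],[0.55,-0.525,0,0,0,0,0.5],[0.567,-0.543,0,0,0,0,0.5],[0.567,-0.543,0,0,0,0,0.5]]

```text
time_s: 17.27
tool_pos: [0.448, 0.0196, 0.1511]
tool_rot: [180.0, -0.1, 174.8]
force: [0.3, 0.2, -0.9]
grip_width: 0.0581
grasp_force: 20.0
```

```bash
python3 - <<'E'
from h import *
go(); print(get_obs()['qpos'].round(1))
d=shot('scene'); cv2.imwrite('pics/s1.png',cv2.resize(d['frame'][60:260,150:400,::-1],(800,600))); P=cloud(d)
Q=box(P,.45,.02,.06,.08,.125); print(len(Q),Q[:,2].min())
E
```

```text
pos [0.448  0.0196 0.1511] rot [ 1.7999e+02 -7.0000e-02  1.7480e+02] F [ 0.3  0.2 -0.9] w 0.0581 gf 20.0 t 17.27
[-21.2  -3.8  14.9 116.2   1.   67.6  78. ]
82 0.10921976462572447
```

View pics/s1.png

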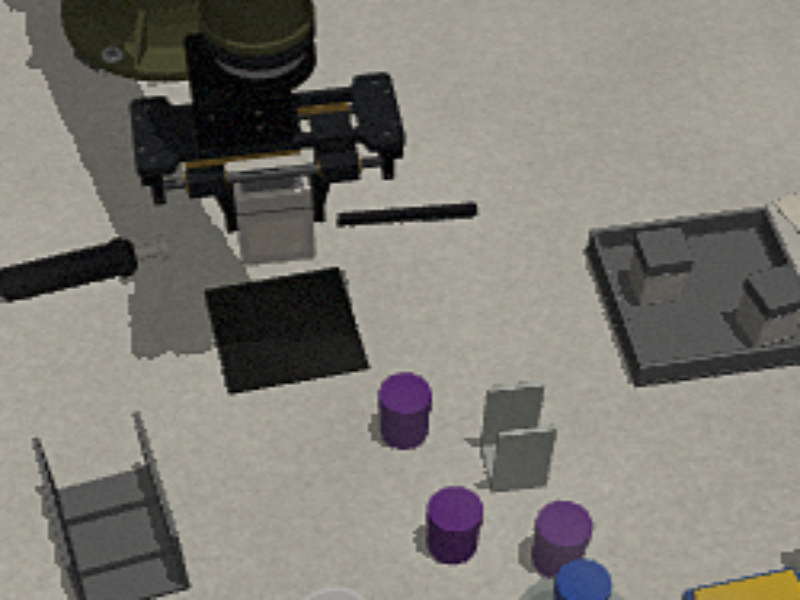

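Request:
servo_tool:
  series:
    - [[0,0,0.06,0,0,0,0.5],[0,0,0.14,0,0,0,0.5],[0,0,0.22,0,0,0,0.5],[0,0,0.29,0,0,0,0.5],[0,0,0.34,0,0,0,0.5],[0,0,0.36,0,0,0,0.5],[0,0,0.368,0,0,0,0.5],[0,0,0.368,0,0,0,0.5],[0,0,0.368,0,0,0,0.5]]

```text
time_s: 18.07
tool_pos: [0.4507, 0.0215, 0.0417]
tool_rot: [180.0, 0.1, 175.0]
force: [-0.8, -0.0, -0.7]
grip_width: 0.0578
grasp_force: 20.0
```

Request:
servo_tool:
  series:
    - [[0,0,0,0,0,0,0.7],[0,0,0,0,0,0,0.85],[0,0,0,0,0,0,1],[0,0,0,0,0,0,1],[0,0,0,0,0,0,1],[0,0,-0.1,0,0,0,1],[0,0,-0.2,0,0,0,1],[0,0,-0.32,0,0,0,1],[0,0,-0.42,0,0,0,1]]

```text
time_s: 18.82
tool_pos: [0.4495, 0.0206, 0.1695]
tool_rot: [180.0, 0.1, 174.9]
force: [1.5, -0.2, -0.4]
grip_width: 0.0868
grasp_force: 0.0
```

```bash
python3 - <<'E'
from h import *
go((.45,-.04,.168,85)); print(get_obs()['qpos'].round(1))
E
```

```text
pos [0.4495 0.0206 0.1695] rot [1.7998e+02 6.0000e-02 1.7490e+02] F [ 1.5 -0.2 -0.4] w 0.0868 gf 0.0 t 18.82
(0.45, -0.04, 0.168, 85) -> [-0.0195, -0.2012, 0.0049] [0.0004, 0.0002, 0.4994]
[-21.5  -4.7  14.8 114.8   1.3  69.7  77.7]
```

Request:
servo_tool:
  series:
    - [[-0.02,-0.2,0,0,0,0.5,1],[-0.02,-0.2,0,0,0,0.5,1],[-0.02,-0.2,0,0,0,0.5,1],[-0.02,-0.2,0,0,0,0.5,1],[-0.02,-0.2,0,0,0,0.5,1],[-0.02,-0.2,0,0,0,0.5,1],[-0.02,-0.2,0,0,0,0.5,1],[-0.02,-0.2,0,0,0,0.5,1],[-0.02,-0.2,0,0,0,0.5,1],[-0.02,-0.2,0,0,0,0.5,1],[-0.02,-0.2,0,0,0,0.5,1],[-0.02,-0.2,0,0,0,0.5,1]]

```text
time_s: 19.82
tool_pos: [0.45, -0.0396, 0.1674]
tool_rot: [180.0, -0.0, 88.6]
force: [0.3, -0.2, 0.3]
grip_width: 0.087
grasp_force: 0.0
```

Request:
servo_tool:
  series:
    - [[0,0,0,0,0,0.022,1],[0,0,0,0,0,0.022,1],[0,0,0,0,0,0.022,1],[0,0,0,0,0,0.022,1]]

```text
time_s: 20.15
tool_pos: [0.45, -0.0396, 0.1674]
tool_rot: [180.0, -0.0, 85.1]
force: [1.0, -0.6, 0.5]
grip_width: 0.087
grasp_force: 0.0
```

```bash
python3 - <<'E'
from h import *
d=shot('wrist'); P=cloud(d); cv2.imwrite('pics/w5.png',d['frame'][:,:,::-1])
Q=box(P,.45,.02,.06,.077,.09); r=rect(Q); print(len(Q),r,Q.mean(0),Q[:,2].std()); go()
E
```

```text
2845 ((448.7605285644531, 22.000381469726562), (57.11847686767578, 30.053577423095703), 84.69974517822266) [0.44890607 0.02299794 0.08326909] 0.0008271108579770007
pos [ 0.45   -0.0396  0.1673] rot [180.    -0.    85.09] F [-0.8 -1.2 -0.3] w 0.0869 gf 0.0 t 20.2
```

View pics/w5.png

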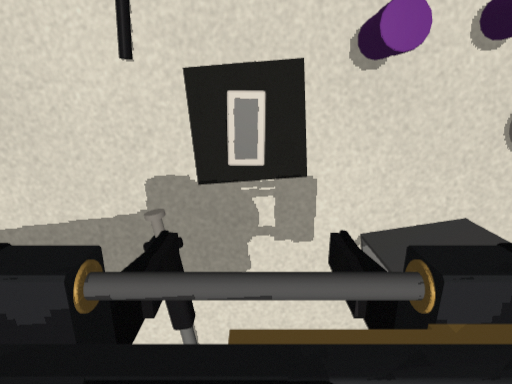

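Request:
servo_tool:
  series:
    - [[0.1,-0.011,0,0,0,0,0.8],[0.203,-0.022,0,0,0,0,0.8],[0.203,-0.022,0,0,0,0,0.8],[0.203,-0.022,0.09,0,0,0,0.8],[0.203,-0.022,0.18,0,0,0,0.8],[0.203,-0.022,0.27,0,0,0,0.8],[0.203,-0.022,0.36,0,0,0,0.8],[0.203,-0.022,0.421,0,0,0,0.8],[0.203,-0.022,0.421,0,0,0,0.8],[0.203,-0.022,0.421,0,0,0,0.8]]

```text
time_s: 21.03
tool_pos: [0.4481, 0.0215, 0.0406]
tool_rot: [-179.9, 0.0, 85.1]
force: [1.0, 0.0, 1.2]
grip_width: 0.0695
grasp_force: 0.0
```

Request:
servo_tool:
  series:
    - [[0,0,0,0,0,0,0.6],[0,0,0,0,0,0,0.5],[0,0,0,0,0,0,0.4],[0,0,0,0,0,0,0.3],[0,0,0,0,0,0,0.2],[0,0,0,0,0,0,0.2],[0,0,0,0,0,0,0.2]]
  grip_force: 20

```text
time_s: 21.62
tool_pos: [0.4489, 0.0217, 0.0413]
tool_rot: [180.0, -0.0, 85.0]
force: [-0.1, 0.3, 0.4]
grip_width: 0.031
grasp_force: 0.0
```

```bash
python3 - <<'E'
from h import *
go((.449,.0217,.15,94),(.629,-.149,.15,94),(.629,-.20,.15,94))
E
```

```text
pos [0.4489 0.0217 0.0413] rot [ 1.7998e+02 -1.0000e-02  8.5010e+01] F [-0.1  0.3  0.4] w 0.031 gf 0.0 t 21.62
(0.449, 0.0217, 0.15, 94) -> [0.0, 0.0004, -0.3624] [0.0001, -0.0001, -0.0499]
(0.629, -0.149, 0.15, 94) -> [-0.5147, 0.6476, -0.3623] [0.0001, -0.0001, -0.0499]
(0.629, -0.2, 0.15, 94) -> [-0.684, 0.6624, -0.3623] [0.0001, -0.0001, -0.0499]
```

Request:
servo_tool:
  series:
    - [[0,0,0,0,0,0,0.2],[0,0,0,0,0,0,0.2],[0,0,-0.04,0,0,0,0.2],[0,0,-0.11,0,0,0,0.2],[0,0,-0.18,0,0,0,0.2],[0,0,-0.25,0,0,0,0.2],[0,0,-0.32,0,0,0,0.2],[0,0,-0.38,0,0,-0.02,0.2],[0,0,-0.4,0,0,-0.05,0.2],[0,0,-0.4,0,0,-0.052,0.2]]

```text
time_s: 22.45
tool_pos: [0.4499, 0.0218, 0.1627]
tool_rot: [179.8, -0.0, 94.5]
force: [-1.1, 0.0, -1.1]
grip_width: 0.0298
grasp_force: 20.0
```

```bash
python3 - <<'E'
from h import *
go((.630,-.1487,.161,94.3),(.630,-.215,.161,94.3),(.5,-.215,.161,94.3))
E
```

```text
pos [0.4499 0.0218 0.1627] rot [ 1.7981e+02 -3.0000e-02  9.4510e+01] F [-1.1  0.  -1.1] w 0.0298 gf 20.0 t 22.45
(0.63, -0.1487, 0.161, 94.3) -> [-0.6139, 0.5537, 0.0073] [0.0011, -0.0001, 0.0012]
(0.63, -0.215, 0.161, 94.3) -> [-0.8342, 0.5363, 0.0071] [0.0011, -0.0001, 0.0012]
(0.5, -0.215, 0.161, 94.3) -> [-0.8001, 0.1043, 0.0057] [0.0011, -0.0001, 0.0012]
```

Request:
servo_tool:
  series:
    - [[-0.05,0.03,0,0,0,0,0.2],[-0.13,0.08,0,0,0,0,0.2],[-0.22,0.14,0,0,0,0,0.2],[-0.31,0.2,0,0,0,0,0.2],[-0.4,0.26,0,0,0,0,0.2],[-0.49,0.32,0,0,0,0,0.2],[-0.58,0.38,0,0,0,0,0.2],[-0.67,0.44,0,0,0,0,0.2],[-0.76,0.5,0,0,0,0,0.2],[-0.81,0.53,0,0,0,0,0.2],[-0.834,0.54,0,0,0,0,0.2],[-0.834,0.54,0,0,0,0,0.2]]

```text
time_s: 23.45
tool_pos: [0.6286, -0.2175, 0.1591]
tool_rot: [-179.8, 0.0, 94.1]
force: [0.3, 0.1, -1.5]
grip_width: 0.0298
grasp_force: 20.0
```

```bash
python3 - <<'E'
from h import *
d=shot('wrist'); P=cloud(d); cv2.imwrite('pics/w6.png',d['frame'][:,:,::-1])
Q=box(P,.63,-.149,.09,.08,.092); print(len(Q),rect(Q),Q.min(0),Q.max(0))
Q=box(P,.63,-.149,.09,.013,.02); print(len(Q),rect(Q) if len(Q)>4 else '')
go()
E
```

```text
2644 ((630.3152465820312, -149.53550720214844), (119.71192169189453, 82.32671356201172), 4.411252975463867) [ 0.56757643 -0.19467396  0.0800011 ] [ 0.69298913 -0.10471325  0.08935456]
1189 ((630.0203247070312, -149.6555938720703), (117.5806655883789, 72.4450912475586), 4.381638050079346)
pos [ 0.6284 -0.2156  0.1595] rot [-1.7985e+02 -5.0000e-02  9.4230e+01] F [ 0.7  0.4 -1.4] w 0.0297 gf 20.0 t 23.5
```

View pics/w6.png

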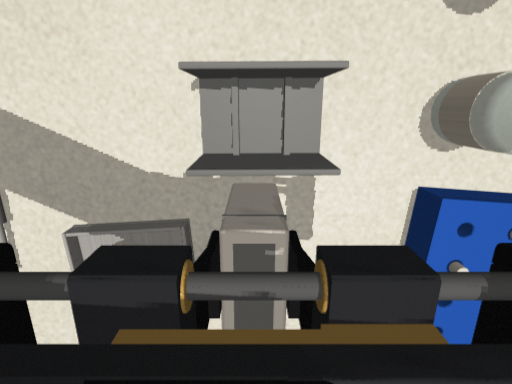

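Request:
servo_tool:
  series:
    - [[0.06,0.005,0,0,0,0,0.2],[0.13,0.012,0,0,0,0,0.2],[0.19,0.017,0,0,0,0,0.2],[0.219,0.02,0,0,0,0,0.2],[0.219,0.02,0,0,0,0,0.2],[0.219,0.02,0,0,0,0,0.2],[0.219,0.02,0.05,0,0,0,0.2],[0.219,0.02,0.1,0,0,0,0.2],[0.219,0.02,0.14,0,0,0,0.2],[0.219,0.02,0.14,0,0,0,0.2]]

```text
time_s: 24.33
tool_pos: [0.628, -0.1505, 0.116]
tool_rot: [-179.7, -0.0, 94.3]
force: [-0.1, 0.8, -1.3]
grip_width: 0.03
grasp_force: 20.0
```

```bash
python3 - <<'E'
from h import *
go((.6303,-.1495,.0466,94.4))
E
```

```text
pos [ 0.628  -0.1505  0.116 ] rot [-1.797e+02 -2.000e-02  9.426e+01] F [-0.1  0.8 -1.3] w 0.03 gf 20.0 t 24.33
(0.6303, -0.1495, 0.0466, 94.4) -> [0.0026, 0.0092, 0.2312] [-0.0017, -0.0001, -0.0008]
```

Request:
servo_tool:
  series:
    - [[0,0,0.05,0,0,0,0.2],[0,0,0.1,0,0,0,0.2],[0,0,0.15,0,0,0,0.2],[0,0,0.19,0,0,0,0.2],[0,0,0.22,0,0,0,0.2],[0,0,0.235,0,0,0,0.2],[0,0,0.241,0,0,0,0.2],[0,0,0.241,0,0,0,0.2],[0,0,0.241,0,0,0,0.2]]

```text
time_s: 25.08
tool_pos: [0.631, -0.1497, 0.0476]
tool_rot: [179.9, 0.0, 94.4]
force: [-0.5, 0.4, -0.1]
grip_width: 0.0297
grasp_force: 20.0
```

```bash
python3 - <<'E'
from h import *
go()
E
```

```text
pos [ 0.631  -0.1497  0.0476] rot [1.7992e+02 2.0000e-02 9.4360e+01] F [-0.5  0.4 -0.1] w 0.0297 gf 20.0 t 25.08
```

Request:
servo_tool:
  series:
    - [[0,0,0.003,0,0,0,0.2],[0,0,0.003,0,0,0,0.2],[0,0,0.003,0,0,0,0.4],[0,0,0.003,0,0,0,0.55],[0,0,0.003,0,0,0,0.65],[0,0,0.003,0,0,0,0.65],[0,0,-0.06,0,0,0,0.65],[0,0,-0.16,0,0,0,0.65],[0,0,-0.28,0,0,0,0.65],[0,0,-0.4,0,0,0,0.65],[-0.1,0,-0.45,0,0,0,0.65],[-0.22,0,-0.45,0,0,0,0.65]]

```text
time_s: 26.08
tool_pos: [0.6396, -0.2123, 0.188]
tool_rot: [179.4, 0.0, 94.8]
force: [2.6, -0.8, -0.3]
grip_width: 0.0566
grasp_force: 0.0
```

Request:
servo_tool:
  series:
    - [[-0.12,-0.05,0,0,0,0,0.65],[-0.25,-0.1,0,0,0,0,0.65],[-0.25,-0.1,0,0,0,0,0.65]]

```text
time_s: 26.33
tool_pos: [0.6055, -0.3049, 0.1825]
tool_rot: [-179.8, 0.5, 93.6]
force: [-1.7, -2.4, 0.8]
grip_width: 0.0568
grasp_force: 0.0
```

```bash
python3 - <<'E'
from h import *
d=shot('wrist'); P=cloud(d)
Q=box(P,.63,-.1495,.025,.07,.11); Q=Q[(abs(Q[:,1]+.1495)<.033)]; print(len(Q),rect(Q),Q[:,2].mean(),Q[:,2].max())
t=shot('top');s=shot('scene'); go(); Pt,Ps=cloud(t),cloud(s)
for n,c in dict(jarA=(.503,-.373),jarB=(.512,-.436),jk=(.49,-.311),bot=(.486,.34),bk=(.548,.411)).items():
    for p in(Pt,Ps):
        Q=box(p,*c,.03,.055,.07); print(n,len(Q),np.array(rect(Q)[0]).round(1) if len(Q)>4 else '',np.array(rect(Q)[1]).round(1) if len(Q)>4 else '',Q[:,2].mean())
cv2.imwrite('pics/s2.png',cv2.resize(s['frame'][:,:,::-1],(800,600)))
E
```

```text
1540 ((631.2601928710938, -161.6664276123047), (25.56247329711914, 31.67127799987793), 89.85316467285156) 0.08772846044361417 0.09077654956554904
pos [ 0.6109 -0.293   0.1817] rot [ 1.7999e+02 -3.0000e-02  9.4260e+01] F [ 0.6  0.2 -0.2] w 0.0565 gf 0.0 t 26.48
jarA 0   nan
jarA 0   nan
jarB 0   nan
jarB 228 [ 512.6 -433.4] [40.3 42.3] 0.06391039689210543
jk 4   0.057677088790107855
jk 21 [ 486.7 -297.6] [28.3 13.9] 0.06244469677417261
bot 169 [481.2 337.5] [40.7 38.1] 0.06388884250014144
bot 212 [486.2 338.4] [40.6 44.4] 0.06442145598276611
bk 170 [548.1 411.3] [41.1 40.8] 0.06367856953000918
bk 231 [550.7 411.9] [44.2 41.2] 0.06431756854476228<stdin>:7: RuntimeWarning: Mean of empty slice.
  ret = ret.dtype.type(ret / rcount)
```

View pics/s2.png

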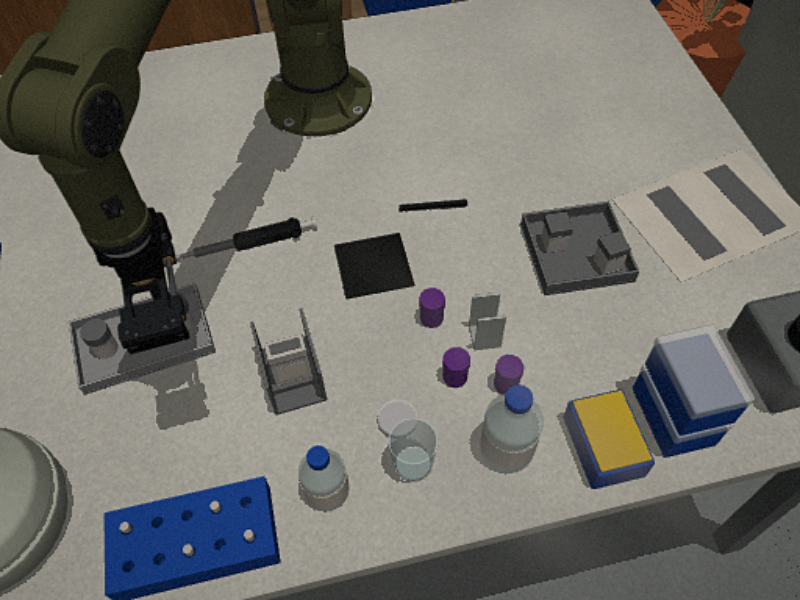

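The cassette stands upright in the caddy slot at (288,355), with its top about 89 mm high, which is the right height for the caddy floor. jar_b is in the tray at (95,335) and the bottle is in the bin at (553,230). jar_a was seen standing in the tray earlier, and the tool is clear at z = 0.18.

Request:
servo_tool:
  series:
    - [[0,0,-0.1,0,0,0,0.65],[0,0,-0.1,0,0,0,0.65],[0,0,-0.1,0,0,0,0.65],[0,0,-0.1,0,0,0,0.65],[0,0,-0.1,0,0,0,0.65],[0,0,-0.1,0,0,0,0.65]]

```text
time_s: 26.98
tool_pos: [0.6111, -0.2914, 0.2108]
tool_rot: [-179.9, -0.1, 94.4]
force: [-0.3, -0.7, -0.2]
grip_width: 0.0566
grasp_force: 0.0
```

```bash
python3 -c "
from h import *
go(); print(env.sign_off())"
```

```text
pos [ 0.6111 -0.2914  0.2108] rot [-1.7993e+02 -6.0000e-02  9.4430e+01] F [-0.3 -0.7 -0.2] w 0.0566 gf 0.0 t 26.98
the job is handed in; nothing more can be done
None
```

I handed the job in at about 27 s on the robot's clock (the sign-off returned no verdict): both loose jars are in the tray, the square bottle is in the bin, and the cassette went via the mat into the caddy slot; jar_a was hidden by the arm in the final pictures and was last seen standing in the tray as jar_b was set down.

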